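# Clamp a tenoned blank in an angled boring jig

## Task

Set up the sloping boring jig: swing its sprung hold-down arm right back until it stays open by itself, then lay the wooden blank that has a tongue on one end flat on the jig's bed, its plain end slid in under the drill guide and home against the end stop, its side against the low ledge, and its tongue towards the arm's hinge. Let go of it, then bring the arm back over so that its foot bears down on the blank, and let the arm go too. Don't shift the other things on the bench.

Things in the scene. Friction and masses are not known exactly. Their poses are not given: they have to be found in the camera images.
- bed: Fixed plywood bed of the boring jig, sloping 30 deg, its face looking up and towards the robot. Origin on its surface under the middle of a seated blank; x up the slope, y level along the bed towards the arm's hinge, z out of the bed. Spans x -52 to 72, y -113 to 187 mm. A seated blank has its centre at (0,0,21) mm, tongue to +y. Ledge along the low side: 8 mm high, 12 wide, y -100 to 100, inner face at x=-21.
- end_stop (a point): Middle of the end stop's face, at (0,-90,21) mm in the bed's frame, same axes. The stop is a wall 66 mm high, x -28 to 52 mm. From its top an aluminium drill-guide plate 12 mm thick reaches over the bed to y=-55 mm, its underside 52 mm above the bed; two bushes on it reach 74 mm above the bed.
- hinge_pin (a point): Hinge pin of the hold-down arm, at (0,162,62) mm in the bed's frame, same axes; the hinge axis is the bed's x. Its two cheeks, 74 mm high, stand at y 147 to 177, x -26 to 26 mm.
- hold_arm (a joint): Arm angle, rad: 0 down (start), 1.85 open against its stop. At 0 its bar (22 mm wide, 12 thick, 126 long from the pin) points along the bed's -y. Opening lifts the bar's end; at 1.85 it stands up, leaning back a little. An over-centre spring (plus the arm's weight) drives it shut below about 0.85 and open above 0.9: 0.7 N m at the ends, nothing at balance. Left alone it stays shut or open. On a seated blank it rests near 0.07.
- handle_rod (a point): Point on the axis of the arm's round handle rod, 65 mm from the pin. The rod, 12 mm thick, with a 26 mm ball centred 100 mm from the pin, is square to the bar: at 0 it stands along the bed's +z, and opening swings it over towards +y (at 1.85 it points along +y, a little down). About 12 N pushes it here.
- holder_foot (a point): Centre of the underside of the arm's round rubber foot (22 mm across), 115 mm along the bar from the pin and 28 mm below the pin's level at 0: it then hangs 34 mm above the bed at y=47 mm in the bed's frame, too low for the blank to pass under.
- blank_centre (a point): Centre of the blank: square wooden bar 42 x 42 mm, 180 mm long over all, of which the last 25 mm at its +y end is a tongue 20 x 20 mm, centred. It lies flat on the bench at first, its y axis along its length towards the tongue, z up; about 0.2 kg. It may lie in any of three places and directions.
- tongue_tip (a point): End of the blank's tongue, 90 mm from the blank's centre along its +y.
- offcut: Bystander: a plain bar, 42 x 42 x 150 mm without a tongue (length along y); origin at its underside.
- glue: Bystander: small glue bottle, 54 mm across, 85 mm tall; origin at its underside.
- driver: Bystander: screwdriver lying on the bench.
- trysquare: Bystander: try square lying on the bench, 16 mm high.
- plane: Bystander: hand plane, 50 x 150 mm, 67 mm high.
- mug: Bystander: mug, 76 mm across, 85 mm tall.
- tape: Bystander: tape measure, 60 x 60 x 30 mm.
Not all that is in view belongs to the job. Leave any red look-alike of the part that bears blank_centre alone.

How it is judged:
On the way, in this order (a step that is already met when the one before it is completed fails the run):
1. the hold-down arm is open past its balance point and stays open with nothing of the robot touching it (value of joint hold_arm above 1.5 rad and contact force between each of the arm, the fingers and hold_arm below 0.3 N), for 0.3 s.
2. the blank lies seated on the bed, tongue towards the hinge, let go, with the arm still open (x of blank_centre in the frame of bed between -0.006 and 0.006 m and y of blank_centre in the frame of bed between -0.006 and 0.006 m and z of blank_centre in the frame of bed between 0.017 and 0.025 m and angle between the y axis of blank_centre and the y axis of bed, either way round below 0.07 rad and y of tongue_tip in the frame of bed above 0.06 m and value of joint hold_arm above 1.4 rad and contact force between the fingers and blank below 0.3 N), for 0.2 s.
At the end, for the whole second after the job is handed in: The blank lies flat on the bed within 6 mm of fully home against end stop and ledge, in line within 4 degrees, tongue towards the hinge, at rest; the arm's foot bears on it with more than 2.5 N (arm between 0.03 and 0.15 rad) (x of blank_centre in the frame of bed between -0.006 and 0.006 m and y of blank_centre in the frame of bed between -0.006 and 0.006 m and z of blank_centre in the frame of bed between 0.017 and 0.025 m and angle between the y axis of blank_centre and the y axis of bed, either way round below 0.07 rad and y of tongue_tip in the frame of bed above 0.06 m and contact force between hold_arm and blank above 2.5 N and value of joint hold_arm between 0.03 and 0.15 rad and linear speed of blank below 0.01 m/s); the robot touches nothing.
It fails at once if another thing on the bench was shifted by more than 30 mm (distance of any of offcut, glue, driver, trysquare, plane, mug, tape from where it was at the start of the episode above 0.03 m).
It also fails if it takes over 72 s, if anything falls off the work surface, if the arm or the gripper's body presses on something with over 40 N, if the wrist force passes 120 N, or if a joint passes its speed limit or range.

## Robot

A 6-joint arm with a two-finger parallel gripper is mounted at the origin on the work surface. World frame = base frame: x ahead of the robot, y to its left, z up, the work surface at z = 0. Lengths are in m, angles in rad, forces in N, time in s.
With the tool pointing down it reaches from about 0.35 to 0.85 m from the base axis. Payload 8.1 kg.
Tool frame: the origin (TCP) lies between the finger pads; the fingertips stand 14 mm ahead of it and the grasp point (between the pads) lies 5 mm behind it (robot.tip_reach is the z of the fingertips in the tool frame, in m); z points along the fingers, y is the line along which they close (so a half turn about z gives the same grasp; the last joint's range is limited). The gripper opens to 93 mm and grips with 3 to 60 N. Pads are 15 mm wide; open, the fingers measure 128 mm over their backs; the gripper's body (75 mm by 188 mm) begins 65 mm behind the grasp point.
Start: joints at [1.07, 0.13, 1.488, -0, 1.523, -0.085], TCP at [0.242, 0.549, 0.233] pointing down, gripper open.
Joint ranges: [-2.96, 2.96], [-0.89, 2.26], [0.02, 2.5], [-1.34, 4.48], [0, 2.73], [-2.66, 2.66]. Speed limits (rad/s): [2.39, 2.39, 2.79, 3.14, 3.14, 3.14].

## Interface

Orientations are given as a rotation vector (axis times angle).
In Python, from plant import robot gives the robot as it stands. The module is installed in compiled form; this text tells all that it offers.
- The arm moves only by the shell command python3 -m handwheel 'ROWS' [FORCE]. ROWS is JSON, a list of rows, each a list of 7 numbers: the closure, from -1 (fully open) to 1 (shut), then the shift along the tool's x, y, z each as a share of 100 cm, from -1 to 1, then the turn, a rotation vector about the tool's x, y, z each as a share of 180 degrees, from -1 to 1. In form: [[grip, tx, ty, tz, rx, ry, rz], ...]. A call has 1 to 20 rows; each row is the pose to reach, as a shift and turn from the pose commanded when the call began, along the tool's axes at that moment, turning the shorter way round; what a row does not reach only later rows make up. A row lasts 1/8 s, in which the tool goes at most 62.5 mm and 10.7 degrees, less where a joint would pass 70% of its speed; a pose out of reach is approached as far as the arm can. A call with a number of a shift or a turn outside -1 to 1 is refused whole. A call with a gripper value outside its range is refused whole. The fingers move at their own pace and stop on an object; FORCE is the grip in N (left out, the last holds). Time passes only in rows, so rows that repeat a pose let the fingers close. It gives the time, the measured TCP pose, the force, the opening and the grip force at its end, in the units of the state.
- robot.read_state(): the state, without advancing time (a new reading comes with each control period).
- robot.read_camera(name): name is "scene" or "top"; returns a dict with "frame" (420x560x3 uint8, red, green, blue), "fx", "fy", "cx", "cy" (pixels), "rvec" (rotation vector, rad) and "tvec" (3), from world to camera coordinates, as OpenCV has them. Camera axes: x right, y down, z forward; pixel columns grow to the right and rows downward; lengths in m; the calibration is good to about 2 mm. A picture is of the moment at which its call begins. There is no depth.
- robot.close_job(): hands the job in; it is judged then, once.
Trained networks look in a picture, given as the dict that the camera call returned (one of the last four; its "shot" number tells which), for a name from the list of things; names that differ only in an ending like _2 or _b are one class to them, and where a whole thing is asked for, a point or a joint stands for the part that bears it (a point fixed in the world has none). Each returns a list of dicts, best first, with "conf" (0 to 1); they miss things now and then, are a little off and sometimes report something else, mostly with a low value. They report only what shows in the picture. A call takes as long as a camera call. They do not tell look-alikes from the thing itself.
- robot.regions_of(picture, name): "mask" (420x560 bool, what is visible of it) and "rect" ([left, top, right, bottom] in pixels, round what is visible of it).
The state is a dict: "t": time; "q": joint angles; "dq": joint speeds; "joint_torque": joint torques, N m; "tool_pos": TCP position; "orientation": TCP orientation; "force": force on the tool from outside, world axes, zero at the start; "wrist_torque": the same for the moment, N m; "opening": finger opening in m; "gripper_force": force on a finger pad.
Only numpy, scipy, OpenCV 4.12 (cv2) and the standard library are available. Lean on these libraries where they do the work, as an engineer would, in place of code of your own. Each camera call takes 0.05 s, during which the arm holds its last target. There are 200 camera calls.

## Working session

There is one attempt and no reset: what is moved stays moved. The work goes in short steps, Python scripts to look and compute and a shell command to move; the robot and the scene stay as the last step left them, time stands still between calls to the robot, and variables do not carry over. Pictures are saved under pics/ and viewed, at most 10 in all, crops included, and the job is handed in when it is done.

```bash
mkdir -p pics
python3 - <<'E'
from plant import robot
import cv2,numpy as np
for n in("scene","top"):
    p=robot.read_camera(n); f=p["frame"]
    cv2.imwrite(f"pics/{n}0.png",cv2.cvtColor(f,cv2.COLOR_RGB2BGR))
    print(n,p["fx"],p["fy"],p["cx"],p["cy"],p["rvec"],p["tvec"])
    for k in("bed","hold_arm","blank_centre","offcut","glue","driver","trysquare","plane","mug","tape"):
        for r in robot.regions_of(p,k)[:3]: print(k,round(r["conf"],2),r["rect"],end='; ')
        print()
s=robot.read_state();print(s["tool_pos"],s["orientation"],s["opening"],s["t"],robot.tip_reach)
E
```

```text
scene 434.1909119077759 434.1909119077759 287.91586558716926 207.02132321977678 [ 1.17850741  2.60122145 -0.68186637] [ 0.29862591 -0.328308    1.49678865]
bed 0.86 [164.5, 110.0, 253.4, 207.1]; 
hold_arm 0.63 [210.7, 141.2, 248.8, 180.7]; 
blank_centre 0.83 [339.6, 275.8, 394.0, 333.4]; blank_centre 0.67 [407.1, 211.5, 457.5, 253.0]; 
offcut 0.8 [268.7, 255.7, 319.4, 307.0]; 
glue 0.85 [334.5, 216.1, 353.3, 244.9]; glue 0.51 [341.9, 276.9, 393.3, 330.9]; 
driver 0.64 [278.0, 162.0, 317.5, 211.9]; driver 0.22 [431.9, 270.6, 474.5, 313.9]; 
trysquare 0.89 [198.5, 87.4, 243.4, 110.7]; 
plane 0.71 [185.0, 250.9, 237.2, 300.8]; 
mug 0.65 [435.4, 273.3, 474.4, 313.8]; mug 0.37 [341.6, 278.8, 393.2, 331.7]; 
tape 0.76 [289.9, 310.8, 314.9, 338.2]; tape 0.53 [164.3, 108.7, 256.9, 206.1]; 
top 492.28898626753096 492.28898626753096 271.679735575445 206.6179676148487 [ 2.03438001 -2.18257775  0.23816753] [0.07499342 0.53095333 1.33012015]
bed 0.81 [310.3, 155.8, 428.0, 224.4]; 

blank_centre 0.86 [133.9, 282.8, 166.3, 347.1]; blank_centre 0.74 [143.5, 175.9, 160.8, 240.1]; blank_centre 0.44 [313.3, 153.7, 430.5, 221.7]; 
offcut 0.69 [206.7, 151.9, 220.9, 204.5]; offcut 0.59 [311.5, 156.4, 428.4, 225.0]; 
glue 0.79 [203.6, 234.7, 226.5, 253.9]; glue 0.4 [266.4, 102.8, 286.5, 158.8]; 
driver 0.79 [280.0, 221.9, 300.5, 288.2]; 
trysquare 0.95 [433.3, 261.3, 465.7, 309.0]; trysquare 0.75 [314.6, 156.2, 430.2, 222.7]; 
plane 0.71 [268.2, 105.5, 286.5, 158.5]; plane 0.64 [174.7, 139.5, 196.8, 167.3]; plane 0.41 [205.3, 233.5, 228.5, 254.9]; 
mug 0.59 [73.4, 245.9, 110.2, 289.9]; mug 0.5 [317.4, 181.2, 370.0, 202.9]; 
tape 0.58 [171.5, 139.7, 194.5, 167.9]; 
[0.24235414 0.5488967  0.23262227] [6.48446494e-01 3.07391957e+00 4.04434221e-05] 0.09282751996158999 1.1 0.014
```

Run:
```python
import cv2,numpy as np
a=cv2.imread("pics/scene0.png");b=cv2.imread("pics/top0.png")
a=a[70:350,150:490];b=b[90:360,60:480]
cv2.imwrite("pics/s0c.png",cv2.resize(a,None,fx=2.1,fy=2.1,interpolation=cv2.INTER_CUBIC))
cv2.imwrite("pics/t0c.png",cv2.resize(b,None,fx=1.9,fy=1.9,interpolation=cv2.INTER_CUBIC))
```

```text
(no output)
```

View pics/s0c.png

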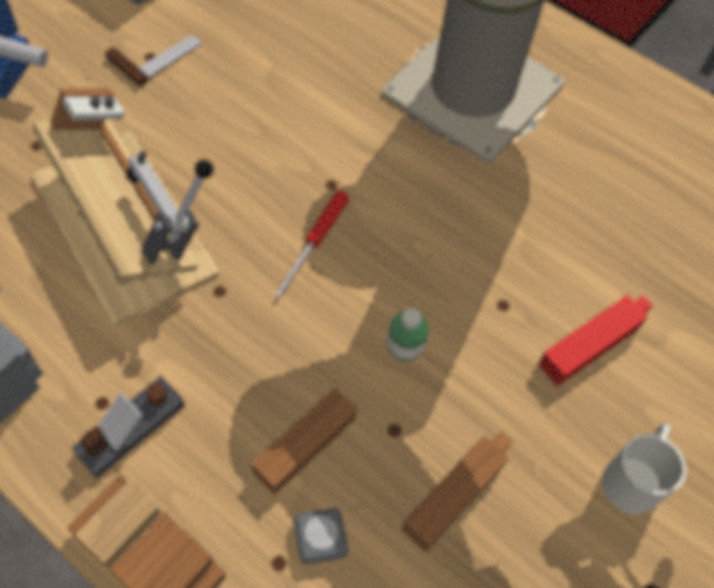

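View pics/t0c.png

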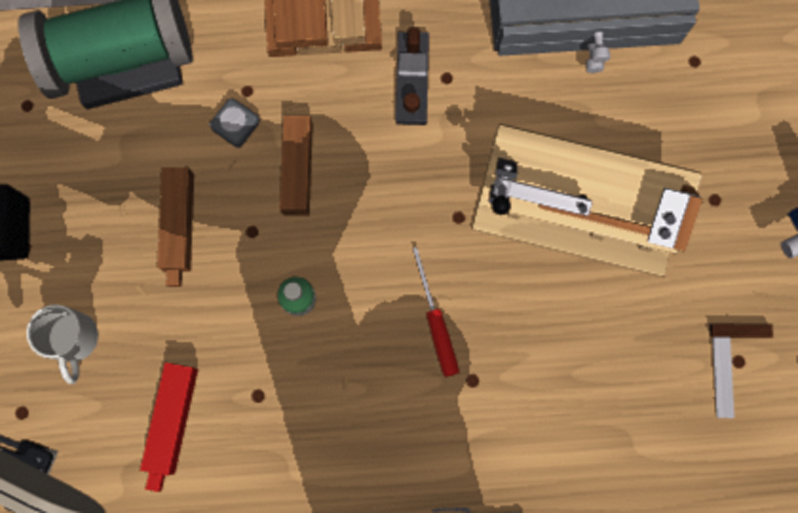

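The scene contains these candidates for the blank (top image, crop pixels):
- The brown bar with a tongue, at crop (175,220), which is full (152,206). Its tongue points down in the image.
- A red look-alike with a tongue, at (168,420).
- A plain brown offcut, at (295,160).

I choose the brown tongued bar and will check it in a close crop. The jig's hinge is at crop (502,175) and its stop is at (672,220).

```bash
cat > h.py <<'E'
import cv2,numpy as np
from scipy.spatial.transform import Rotation as R
from scipy.optimize import least_squares
C={"scene":(434.1909,287.9159,207.0213,[1.17850741,2.60122145,-0.68186637],[0.29862591,-0.328308,1.49678865]),
"top":(492.289,271.6797,206.618,[2.03438001,-2.18257775,0.23816753],[0.07499342,0.53095333,1.33012015])}
def proj(c,P):
    f,cx,cy,r,t=C[c]; K=np.array([[f,0,cx],[0,f,cy],[0,0,1]])
    return cv2.projectPoints(np.atleast_2d(P).astype(float),np.array(r),np.array(t),K,None)[0][:,0]
def ray(c,uv,z):
    f,cx,cy,r,t=C[c]; M=R.from_rotvec(r).as_matrix(); o=-M.T@np.array(t)
    d=M.T@np.array([(uv[0]-cx)/f,(uv[1]-cy)/f,1]); return o+d*(z-o[2])/d[2]
def bedR(yaw): # bed y axis level at heading yaw, x up slope (30deg), z out
    y=np.array([np.cos(yaw),np.sin(yaw),0]); h=np.array([np.sin(yaw),-np.cos(yaw),0])
    x=h*np.cos(np.pi/6)+np.array([0,0,.5]); return np.c_[x,y,np.cross(x,y)]
E
python3 - <<'E'
from h import *
for uv in [(152,206),(150,178),(152,238),(324,183),(413,206),(240,358)]: print(uv,ray("top",uv,0.04).round(3))
f,cx,cy,r,t=C["top"];M=R.from_rotvec(r).as_matrix();print(-M.T@np.array(t))
a=cv2.imread("pics/scene0.png")[100:215,155:260];b=cv2.imread("pics/top0.png");c=b[170:245,125:185];b=b[145:235,300:440]
s=lambda i:cv2.resize(i,None,fx=3.2,fy=3.2,interpolation=cv2.INTER_CUBIC)
o=np.zeros((560,800,3),np.uint8);A,B,D=s(a),s(b),s(c)
o[:B.shape[0],:B.shape[1]]=B;o[:A.shape[0],455:455+A.shape[1]]=A;o[300:300+D.shape[0],:D.shape[1]]=D
cv2.imwrite("pics/comp.png",o)
E
```

```text
(152, 206) [0.565 0.378 0.04 ]
(150, 178) [0.648 0.383 0.04 ]
(152, 238) [0.472 0.38  0.04 ]
(324, 183) [ 0.598 -0.118  0.04 ]
(413, 206) [ 0.512 -0.366  0.04 ]
(240, 358) [0.131 0.151 0.04 ]
[0.2359048  0.05821416 1.4134055 ]
```

View pics/comp.png

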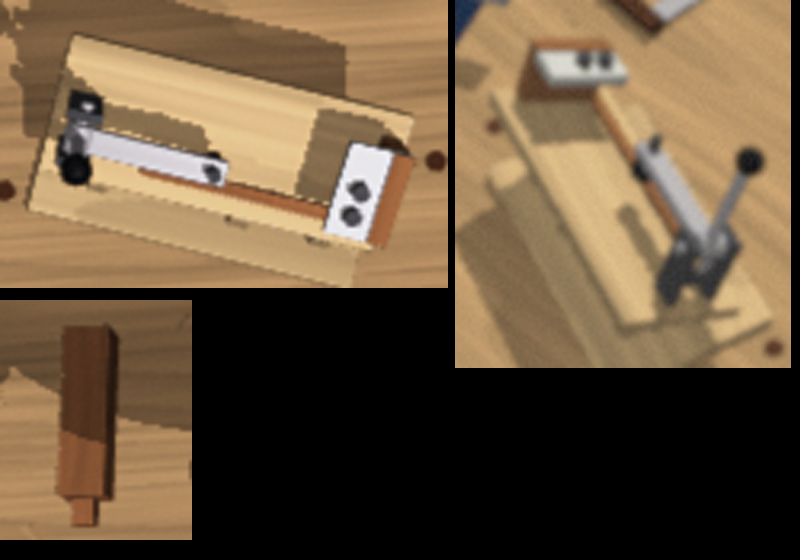

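The close crop confirms the brown bar with the tongue towards the robot. In the composite, the handle ball is at (75,170), the bar end at (227,172), and the guide-plate corners at (352,142) and (325,238). The blank's top face corners are at (63,325), (107,325), (57,493) and (107,498).

Run:
```python
from h import *
T=[((72,187,0),(74,33)),((72,-113,0),(413,115)),((0,162,162),(75,170)),((0,36,68),(227,172)),((52,-55,64),(352,142)),((-28,-55,64),(325,238)),((-52,-113,0),(375,247)),((-33,100,8),(140,175))]
S=[((0,162,162),(750,160)),((72,187,0),(622,327)),((-52,187,0),(770,318)),((72,-113,0),(491,92)),((52,-55,64),(550,82)),((-28,-55,64),(627,80)),((0,36,68),(648,145))]
A=np.array([p for p,_ in T])/1e3;a=np.array([q for _,q in T])/3.2+[300,145]
B=np.array([p for p,_ in S])/1e3;b=(np.array([q for _,q in S])-[455,0])/3.2+[155,100]
def f(v):
    M=bedR(v[3]);return np.r_[(proj("top",A@M.T+v[:3])-a).ravel(),(proj("scene",B@M.T+v[:3])-b).ravel()]
r=least_squares(f,[.56,-.25,.08,1.6],loss="soft_l1",f_scale=1.0,x_scale=[.1,.1,.1,.1])
print(r.x.round(4));print(f(r.x).reshape(-1,2).round(1).tolist())
v=r.x;M=bedR(v[3]);W=lambda *p:(M@(np.array(p)/1e3)+v[:3]).round(4)
print("pin",W(0,162,62),"rod",W(0,162,127),"seat",W(0,0,21))
# blank: top-face corners at z=.042 in top
c=np.array([(63,325),(107,325),(57,493),(107,498)])/3.2+[125,170]
P=np.array([ray("top",q,.042) for q in c]);print(P.round(4).tolist())
print("tip",ray("top",np.array((85,525))/3.2+[125,170],.031))
# overlay of fit
for n,im in(("top","top0"),("scene","scene0")):
    i=cv2.imread(f"pics/{im}.png");k=4;x0,y0=(300,145) if n=="top" else (155,95)
    j=cv2.resize(i[y0:y0+100+20*(n!="top"),x0:x0+140 if n=="top" else x0+105],None,fx=k,fy=k)
    def L(*pts):
        q=((proj(n,[W(*p) for p in pts])-[x0,y0])*k).astype(int);cv2.polylines(j,[q],False,(0,0,255),1)
    L((72,187,0),(72,-113,0),(-52,-113,0),(-52,187,0),(72,187,0));L((52,-55,64),(-28,-55,64),(-28,-90,64),(52,-90,64),(52,-55,64))
    L((0,162,162),(0,162,62),(0,36,62));L((-21,100,8),(-21,-100,8),(-33,-100,8),(-33,100,8),(-21,100,8))
    globals()[n]=j
h=max(top.shape[0],scene.shape[0]);o=np.zeros((h,990,3),np.uint8);o[:top.shape[0],:560]=top;o[:scene.shape[0],570:990]=scene
cv2.imwrite("pics/fit.png",cv2.resize(o,None,fx=.8,fy=.8,interpolation=cv2.INTER_AREA))
```

```text
[ 0.5403 -0.2717  0.0712  1.2559]
[[-0.5, 0.8], [0.1, 0.4], [0.5, 0.1], [-0.3, 1.0], [-0.4, -0.3], [-0.7, -2.4], [-1.5, 0.6], [-0.0, -0.2], [-0.9, 1.4], [0.8, -0.3], [-9.0, -3.1], [-0.7, 0.0], [0.4, -0.3], [-0.1, -0.2], [-1.1, -0.5]]
pin [ 0.561  -0.1081  0.1249] rod [ 0.5301 -0.098   0.1812] seat [ 0.5303 -0.2685  0.0894]
[[0.3792, 0.4014, 0.042], [0.3765, 0.3634, 0.042], [0.2378, 0.4086, 0.042], [0.2307, 0.3664, 0.042]]
tip [0.20961586 0.38799947 0.031     ]
```

View pics/fit.png

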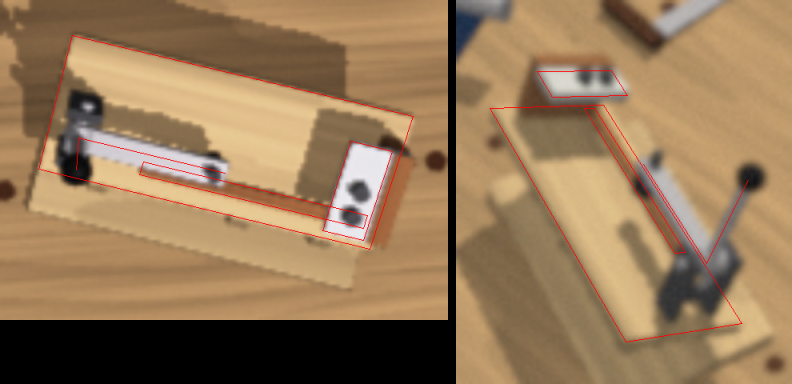

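```bash
cat >> h.py <<'E'
O=np.array([.5403,-.2717,.0712]);YAW=1.2559;M=bedR(YAW)
BT=np.c_[M[:,1],M[:,0],-M[:,2]] # tool frame for working on the bed
W=lambda *p:M@(np.array(p)/1e3)+O
def rel(G,Rt,s=None):
    "row numbers to bring the grasp point to world G with tool rotation Rt"
    if s is None:
        from plant import robot; s=robot.read_state()
    R0=R.from_rotvec(s["orientation"]).as_matrix(); t=np.array(G)+Rt[:,2]*.005
    return np.r_[R0.T@(t-s["tool_pos"]),R.from_matrix(R0.T@Rt).as_rotvec()/np.pi].round(4).tolist()
def where():
    from plant import robot; s=robot.read_state()
    Rm=R.from_rotvec(s["orientation"]).as_matrix();g=s["tool_pos"]-.005*Rm[:,2]
    print("t",s["t"],"g",g.round(4),"bed mm",((g-O)@M*1e3).round(1),"F",s["force"].round(1),"op",round(s["opening"],4),"gf",s["gripper_force"],"q",s["q"].round(2))
    print("misorient to BT",(R.from_matrix(Rm.T@BT).as_rotvec()).round(3)); return s
E
python3 - <<'E'
from h import *
c=np.array([(63,25),(107,25),(57,193),(107,198)])/3.2+[125,170]
P=np.array([ray("top",q,.042) for q in c]);print(P.round(4).tolist())
print("tip",ray("top",np.array((85,225))/3.2+[125,170],.031))
s=where()
# blank silhouette fit with network masks for both views? compare centre from scene view
print("ball",W(0,162,162))
print("above ball",rel(W(0,162,245),BT)); print("high",rel(W(0,162,310),BT))
E
```

```text
[[0.6493, 0.3975, 0.042], [0.6465, 0.3578, 0.042], [0.4956, 0.405, 0.042], [0.4881, 0.3611, 0.042]]
tip [0.46723751 0.38346688 0.031     ]
t 1.1 g [0.2424 0.5489 0.2376] bed mm [-382.2  688.   412.9] F [-0.2  0.8  0.1] op 0.0928 gf 0.0 q [ 1.07  0.13  1.49 -0.    1.52 -0.09]
misorient to BT [-0.425 -0.384  1.434]
ball [ 0.51345719 -0.09257863  0.21149612]
above ball [-0.4683, -0.4812, -0.0464, -0.1353, -0.1223, 0.4563]
high [-0.436, -0.4845, -0.1027, -0.1353, -0.1223, 0.4563]
```

```bash
python3 -m handwheel '[[-1,-0.436,-0.4845,-0.103,-0.135,-0.122,0.456],[-1,-0.436,-0.4845,-0.103,-0.135,-0.122,0.456],[-1,-0.436,-0.4845,-0.103,-0.135,-0.122,0.456],[-1,-0.436,-0.4845,-0.103,-0.135,-0.122,0.456],[-1,-0.436,-0.4845,-0.103,-0.135,-0.122,0.456],[-1,-0.436,-0.4845,-0.103,-0.135,-0.122,0.456],[-1,-0.436,-0.4845,-0.103,-0.135,-0.122,0.456],[-1,-0.436,-0.4845,-0.103,-0.135,-0.122,0.456],[-1,-0.436,-0.4845,-0.103,-0.135,-0.122,0.456],[-1,-0.436,-0.4845,-0.103,-0.135,-0.122,0.456],[-1,-0.436,-0.4845,-0.103,-0.135,-0.122,0.456],[-1,-0.436,-0.4845,-0.103,-0.135,-0.122,0.456],[-1,-0.436,-0.4845,-0.103,-0.135,-0.122,0.456],[-1,-0.436,-0.4845,-0.103,-0.135,-0.122,0.456]]'
python3 -c "
from h import *
where();print(rel(W(0,162,162),BT));print(rel(W(0,162,167),BT))"
```

```text
t: 2.85
tool_pos: [0.4455, -0.0688, 0.3355]
orientation: [2.172, 1.583, 0.423]
force: [-0.7, -0.1, 0.7]
opening: 0.0929
gripper_force: 0.0
t 2.85 g [ 0.4431 -0.0681  0.3398] bed mm [-3.000e-01  1.635e+02  3.103e+02] F [-0.7 -0.1  0.7] op 0.0929 gf 0.0 q [-0.24 -0.86  2.16 -0.04  1.33  0.07]
misorient to BT [-0.001 -0.002  0.003]
[-0.0018, 0.0005, 0.1483, -0.0004, -0.0006, 0.0011]
[-0.0018, 0.0005, 0.1433, -0.0004, -0.0006, 0.0011]
```

```bash
python3 -m handwheel '[[-1,-0.002,0,0.05,0,0,0],[-1,-0.002,0,0.1,0,0,0],[-1,-0.002,0,0.13,0,0,0],[-1,-0.002,0,0.148,0,0,0],[-1,-0.002,0,0.148,0,0,0],[1,-0.002,0,0.148,0,0,0],[1,-0.002,0,0.148,0,0,0],[1,-0.002,0,0.148,0,0,0],[1,-0.002,0,0.148,0,0,0],[1,-0.002,0,0.148,0,0,0],[1,-0.002,0,0.148,0,0,0]]' 30
python3 - <<'E'
from h import *
s=where()
for th in np.arange(0,1.41,.1):
    print(round(th,1),rel(W(0,162+100*np.sin(th),62+100*np.cos(th)),BT)[:3])
E
```

```text
t: 4.22
tool_pos: [0.5151, -0.0952, 0.2074]
orientation: [2.174, 1.58, 0.422]
force: [1.0, 0.1, -0.0]
opening: 0.0379
gripper_force: 0.0
t 4.225 g [ 0.5127 -0.0945  0.2117] bed mm [ -0.  160.  162.2] F [ 1.   0.1 -0. ] op 0.0379 gf 0.0 q [-0.26 -0.59  2.24 -0.03  0.98  0.06]
misorient to BT [-0.001 -0.     0.001]
0.0 [0.002, 0.0, 0.0002]
0.1 [0.012, 0.0, 0.0008]
0.2 [0.0219, 0.0, 0.0022]
0.3 [0.0316, 0.0, 0.0047]
0.4 [0.041, 0.0001, 0.0082]
0.5 [0.05, 0.0001, 0.0125]
0.6 [0.0585, 0.0001, 0.0177]
0.7 [0.0664, 0.0001, 0.0238]
0.8 [0.0738, 0.0001, 0.0306]
0.9 [0.0803, 0.0001, 0.0381]
1.0 [0.0862, 0.0001, 0.0462]
1.1 [0.0911, 0.0002, 0.0549]
1.2 [0.0952, 0.0002, 0.064]
1.3 [0.0984, 0.0002, 0.0735]
1.4 [0.1005, 0.0002, 0.0833]
```

```bash
python3 -m handwheel '[[1,0,0,0,0,0,0],[1,0,0,0,0,0,0],[1,0,0,0,0,0,0],[1,0,0,0,0,0,0]]' 30
python3 -m handwheel '[[1,0.012,0,0.001,0,0,0],[1,0.022,0,0.002,0,0,0],[1,0.032,0,0.005,0,0,0],[1,0.041,0,0.008,0,0,0],[1,0.05,0,0.0125,0,0,0],[1,0.0585,0,0.018,0,0,0],[1,0.0665,0,0.024,0,0,0],[1,0.074,0,0.031,0,0,0],[1,0.080,0,0.038,0,0,0],[1,0.086,0,0.046,0,0,0],[1,0.091,0,0.055,0,0,0],[1,0.095,0,0.064,0,0,0],[1,0.098,0,0.0735,0,0,0],[1,0.1005,0,0.083,0,0,0],[1,0.1005,0,0.083,0,0,0]]' 30
python3 - <<'E'
from h import *
from plant import robot
s=where()
for n in("scene","top"):
    p=robot.read_camera(n);f=cv2.cvtColor(p["frame"],cv2.COLOR_RGB2BGR);cv2.imwrite(f"pics/{n}1.png",f)
    globals()[n]=f
i=np.hstack([cv2.resize(scene[80:230,140:290],None,fx=2.6,fy=2.6),cv2.resize(top[110:260,290:440],None,fx=2.6,fy=2.6)])
cv2.imwrite("pics/c1.png",i)
E
```

```text
t: 4.72
tool_pos: [0.5177, -0.0963, 0.2102]
orientation: [2.168, 1.575, 0.428]
force: [19.2, -5.5, -4.5]
opening: 0.0246
gripper_force: 30.0
t: 6.6
tool_pos: [0.5893, -0.0122, 0.1388]
orientation: [2.168, 1.577, 0.431]
force: [12.4, -0.0, 1.6]
opening: 0.0245
gripper_force: 30.0
t 6.6 g [ 0.5869 -0.0115  0.1431] bed mm [  4.5 261.9  80.5] F [12.4 -0.   1.6] op 0.0245 gf 29.99922126531601 q [-0.02 -0.27  2.14 -0.21  0.77  0.41]
misorient to BT [ 0.007 -0.003  0.001]
```

View pics/c1.png

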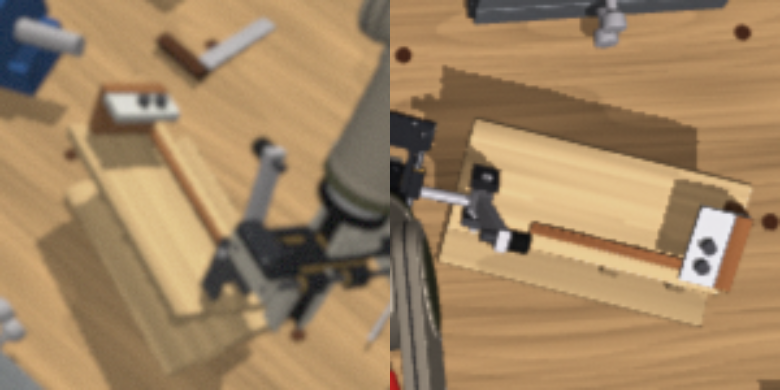

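The hold-down arm is well past balance in both views, with the bar standing up at crop (265,175) and the ball in the gripper. I release it and back off.

```bash
python3 -m handwheel '[[-1,0,0,0,0,0,0],[-1,0,0,0,0,0,0],[-1,0,0,0,0,0,0],[-1,0,0,0,0,0,0],[-1,0,0,0,0,0,0],[-1,0,0,0,0,0,0],[-1,0.01,0,-0.06,0,0,0],[-1,0.01,0,-0.12,0,0,0],[-1,0.01,0,-0.16,0,0,0],[-1,0.01,0,-0.16,0,0,0]]' 30
python3 - <<'E'
from h import *
s=where()
P=np.array([[.6493,.3975],[.6465,.3578],[.4956,.405],[.4881,.3611]])
# tongue heading from long edges; plain-end mid, shoulder mid
a=P[:2].mean(0);b=P[2:].mean(0);d=(b-a);print(d,np.degrees(np.arctan2(d[1],d[0])),np.linalg.norm(d))
# refine by silhouette: fit box projection to mask in both views
from plant import robot
from functools import partial
obs={}
for n in("scene","top"):
    p=robot.read_camera(n)
    for r in robot.regions_of(p,"blank_centre")[:3]:
        m=r["mask"];hsv=cv2.cvtColor(p["frame"],cv2.COLOR_RGB2HSV)[m];col=p["frame"][m].mean(0)
        print(n,r["conf"],r["rect"],col.round())
        if col[0]<2.2*col[1] and r["conf"]>.5 and n not in obs: obs[n]=m
def pts(v):
    x,y,a=v;c,s_=np.cos(a),np.sin(a);D=np.array([c,s_]);N=np.array([-s_,c]);q=[]
    def box(l0,l1,w,z0,z1):
        return [[*(np.array([x,y])+D*l+N*k),z] for l in(l0,l1) for k in(-w,w) for z in(z0,z1)]
    return box(-.09,.065,.021,0,.042),box(.065,.09,.01,.011,.031)
def cost(v):
    t=0
    for n,m in obs.items():
        i=np.zeros((420*4,560*4),np.uint8)
        for b in pts(v): cv2.fillConvexPoly(i,cv2.convexHull(((proj(n,b)+.5)*4).astype(np.int32)),255)
        i=cv2.resize(i,(560,420),interpolation=cv2.INTER_AREA)/255.
        t+=np.abs(i-m).sum()/max(m.sum(),1)
    return t
from scipy.optimize import minimize
c0=a+d/np.linalg.norm(d)*.09
v0=np.r_[c0,np.arctan2(d[1],d[0])%(2*np.pi)]
r=minimize(cost,v0,method="Nelder-Mead",options=dict(initial_simplex=[v0,v0+[.008,0,0],v0+[0,.008,0],v0+[0,0,.06]]))
print(v0.round(4),cost(v0),r.x.round(4),r.fun,list(obs))
E
```

```text
t: 7.95
tool_pos: [0.5138, 0.0224, 0.2792]
orientation: [2.169, 1.577, 0.431]
force: [-0.0, 0.1, 0.2]
opening: 0.0929
gripper_force: 0.0
t 7.95 g [0.5114 0.0232 0.2835] bed mm [  3.3 271.5 243.3] F [-0.   0.1  0.2] op 0.0929 gf 0.0 q [ 0.08 -0.61  2.12 -0.21  1.14  0.43]
misorient to BT [ 0.006 -0.003  0.   ]
[-0.15605  0.0054 ] 178.0181108529786 0.1561434036390906
scene 0.87 [406.8, 212.8, 458.0, 251.9] [190.  66.  60.]
scene 0.84 [340.3, 277.7, 394.1, 334.4] [147. 103.  66.]
top 0.87 [143.1, 179.3, 161.0, 239.3] [119.  75.  46.]
top 0.59 [136.0, 279.3, 164.9, 346.3] [160.  34.  31.]
[0.558  0.3808 3.107 ] 0.2337373385173529 [0.561  0.3823 3.0888] 0.1264308119687921 ['scene', 'top']
```

Run:
```python
from h import *
h=3.0888;d=np.array([np.cos(h),np.sin(h),0]);z=np.array([0,0,-1.]);G=np.c_[d,np.cross(z,d),z]
c=np.array([.561,.3823,0])+.010*d
print(rel(c+[0,0,.2],G),rel(c+[0,0,.030],G))
```

```text
[0.3556, -0.103, 0.0295, 0.1158, 0.1515, -0.5682] [0.3558, -0.1875, 0.177, 0.1158, 0.1515, -0.5682]
```

```bash
python3 -m handwheel '[[-1,0.05,0,-0.03,0,0,0],[-1,0.356,-0.103,0.03,0.116,0.1515,-0.568],[-1,0.356,-0.103,0.03,0.116,0.1515,-0.568],[-1,0.356,-0.103,0.03,0.116,0.1515,-0.568],[-1,0.356,-0.103,0.03,0.116,0.1515,-0.568],[-1,0.356,-0.103,0.03,0.116,0.1515,-0.568],[-1,0.356,-0.103,0.03,0.116,0.1515,-0.568],[-1,0.356,-0.103,0.03,0.116,0.1515,-0.568],[-1,0.356,-0.103,0.03,0.116,0.1515,-0.568],[-1,0.356,-0.103,0.03,0.116,0.1515,-0.568],[-1,0.356,-0.103,0.03,0.116,0.1515,-0.568],[-1,0.356,-0.103,0.03,0.116,0.1515,-0.568],[-1,0.356,-0.103,0.03,0.116,0.1515,-0.568],[-1,0.356,-0.103,0.03,0.116,0.1515,-0.568]]' 30
python3 - <<'E'
from h import *
h=3.0888;d=np.array([np.cos(h),np.sin(h),0]);z=np.array([0,0,-1.]);G=np.c_[d,np.cross(z,d),z]
c=np.array([.561,.3823,0])+.010*d
where();print(rel(c+[0,0,.030],G))
from plant import robot
for n in("scene","top"):
    p=robot.read_camera(n);f=cv2.cvtColor(p["frame"],cv2.COLOR_RGB2BGR)
    print([(r["conf"],r["rect"]) for r in robot.regions_of(p,"hold_arm")])
    globals()[n]=f
i=np.hstack([cv2.resize(scene[80:230,140:290],None,fx=2.6,fy=2.6),cv2.resize(top[130:280,110:260],None,fx=2.6,fy=2.6)])
cv2.imwrite("pics/c2.png",i)
E
```

```text
t: 9.9
tool_pos: [0.5516, 0.3832, 0.1962]
orientation: [0.087, 3.138, 0.0]
force: [-0.5, 0.1, 0.6]
opening: 0.0933
gripper_force: 0.0
t 9.9 g [0.5515 0.3832 0.2012] bed mm [-101.4  626.2  208.6] F [-0.5  0.1  0.6] op 0.0933 gf 0.0 q [ 0.53  0.34  1.31 -0.    1.49 -0.98]
misorient to BT [-0.366 -0.476  1.783]
[0.0009, -0.0004, 0.1712, 0.0, 0.0007, -0.0009]
[(0.75, [232.9, 144.3, 259.3, 211.4])]
[(0.86, [285.3, 170.4, 328.0, 201.8]), (0.33, [205.6, 236.8, 228.1, 255.7])]
```

View pics/c2.png

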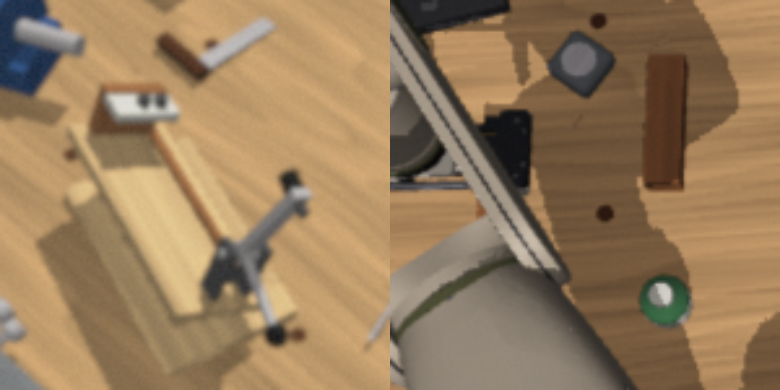

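The hold-down arm stays open: its bar is up at crop (290,190) and the ball is over at (275,335). I descend onto the blank and grip it.

```bash
python3 -m handwheel '[[-1,0.001,0,0.06,0,0,0],[-1,0.001,0,0.11,0,0,0],[-1,0.001,0,0.15,0,0,0],[-1,0.001,0,0.171,0,0,0],[-1,0.001,0,0.171,0,0,0],[1,0.001,0,0.171,0,0,0],[1,0.001,0,0.171,0,0,0],[1,0.001,0,0.171,0,0,0],[1,0.001,0,0.171,0,0,0],[1,0.001,0,0.171,0,0,0],[1,0.001,0,0.171,0,0,0],[1,0.001,0,0.171,0,0,0],[1,0.001,0,0.171,0,0,0],[1,0.001,0,0.171,0,0,0]]' 40
python3 -m handwheel '[[1,0,0,-0.05,0,0,0],[1,0,0,-0.11,0,0,0],[1,0,0,-0.17,0,0,0],[1,0,0,-0.22,0,0,0],[1,0,0,-0.22,0,0,0]]' 40
python3 - <<'E'
from h import *
s=where()
print("high",rel(W(5,80,200),BT));print("q1 keep")
from plant import robot
p=robot.read_camera("scene")
for r in robot.regions_of(p,"blank_centre")[:3]: print(r["conf"],r["rect"],p["frame"][r["mask"]].mean(0).round())
E
```

```text
t: 11.85
tool_pos: [0.5512, 0.3834, 0.0256]
orientation: [0.084, 3.139, -0.0]
force: [-1.6, -0.6, 1.7]
opening: 0.0418
gripper_force: 40.0
t: 12.48
tool_pos: [0.5531, 0.3848, 0.2521]
orientation: [0.083, 3.13, 0.008]
force: [-0.7, 0.7, -2.6]
opening: 0.0417
gripper_force: 40.0
t 12.475 g [0.553  0.3847 0.2571] bed mm [-72.7 628.1 256.6] F [-0.7  0.7 -2.6] op 0.0417 gf 39.996694922447205 q [ 0.53  0.31  1.24 -0.    1.57 -0.99]
misorient to BT [-0.354 -0.476  1.785]
high [0.0473, -0.5549, 0.0059, -0.1126, -0.1515, 0.5681]
q1 keep
0.83 [434.2, 216.4, 459.1, 238.8] [182.  70.  62.]
0.65 [349.7, 257.9, 402.6, 308.5] [119.  84.  55.]
0.18 [269.8, 256.2, 320.3, 302.9] [106.  75.  50.]
```

Run:
```python
from h import *
print(rel(W(80,100,270),BT))
s=dict(orientation=R.from_matrix(BT).as_rotvec(),tool_pos=W(80,100,270)+BT[:,2]*.005)
print(rel(W(10,50,60),BT,s))
```

```text
[0.0106, -0.5417, -0.0956, -0.1163, -0.1518, 0.5683]
[-0.05, -0.07, 0.21, -0.0, 0.0, -0.0]
```

```bash
python3 -m handwheel '[[1,0,0,-0.06,0,0,0],[1,0,-0.03,-0.1,0,0,0],[1,0.01,-0.542,-0.096,-0.116,-0.152,0.568],[1,0.01,-0.542,-0.096,-0.116,-0.152,0.568],[1,0.01,-0.542,-0.096,-0.116,-0.152,0.568],[1,0.01,-0.542,-0.096,-0.116,-0.152,0.568],[1,0.01,-0.542,-0.096,-0.116,-0.152,0.568],[1,0.01,-0.542,-0.096,-0.116,-0.152,0.568],[1,0.01,-0.542,-0.096,-0.116,-0.152,0.568],[1,0.01,-0.542,-0.096,-0.116,-0.152,0.568],[1,0.01,-0.542,-0.096,-0.116,-0.152,0.568],[1,0.01,-0.542,-0.096,-0.116,-0.152,0.568],[1,0.01,-0.542,-0.096,-0.116,-0.152,0.568],[1,0.01,-0.542,-0.096,-0.116,-0.152,0.568],[1,0.01,-0.542,-0.096,-0.116,-0.152,0.568],[1,0.01,-0.542,-0.096,-0.116,-0.152,0.568]]' 40
python3 - <<'E'
from h import *
s=where(); print(rel(W(12,55,110),BT))
E
```

```text
t: 14.58
tool_pos: [0.5119, -0.1573, 0.3414]
orientation: [2.172, 1.581, 0.422]
force: [0.4, 0.5, -3.0]
opening: 0.0415
gripper_force: 40.0
t 14.575 g [ 0.5095 -0.1565  0.3457] bed mm [ 81.  100.  270.2] F [ 0.4  0.5 -3. ] op 0.0415 gf 39.99728322029114 q [-0.43 -0.59  1.99  0.06  1.22 -0.13]
misorient to BT [-0.001  0.     0.003]
[-0.0448, -0.069, 0.1602, -0.0002, 0.0, 0.0008]
```

```bash
python3 -m handwheel '[[1,-0.044,-0.066,0.05,0,0,0],[1,-0.044,-0.066,0.1,0,0,0],[1,-0.044,-0.066,0.15,0,0,0],[1,-0.044,-0.066,0.19,0,0,0],[1,-0.044,-0.066,0.21,0,0,0],[1,-0.044,-0.066,0.21,0,0,0]]' 40
python3 - <<'E'
from h import *
from plant import robot
s=where(); print(rel(W(15,56,30),BT))
for n in("scene","top"):
    p=robot.read_camera(n);f=cv2.cvtColor(p["frame"],cv2.COLOR_RGB2BGR);globals()[n]=f
i=np.hstack([cv2.resize(scene[90:220,140:270],None,fx=3.05,fy=3.05),cv2.resize(top[125:255,310:440],None,fx=3.05,fy=3.05)])
cv2.imwrite("pics/c3.png",i)
E
```

```text
t: 15.32
tool_pos: [0.5428, -0.2136, 0.1243]
orientation: [2.176, 1.582, 0.42]
force: [-0.0, -0.3, -2.1]
opening: 0.0416
gripper_force: 40.0
t 15.325 g [ 0.5404 -0.2128  0.1286] bed mm [13.  56.  58.8] F [-0.  -0.3 -2.1] op 0.0416 gf 39.997292160987854 q [-0.53 -0.29  2.18  0.16  0.75 -0.3 ]
misorient to BT [-0.004 -0.     0.001]
[-0.0001, 0.0022, 0.0288, -0.0014, -0.0001, 0.0005]
```

View pics/c3.png

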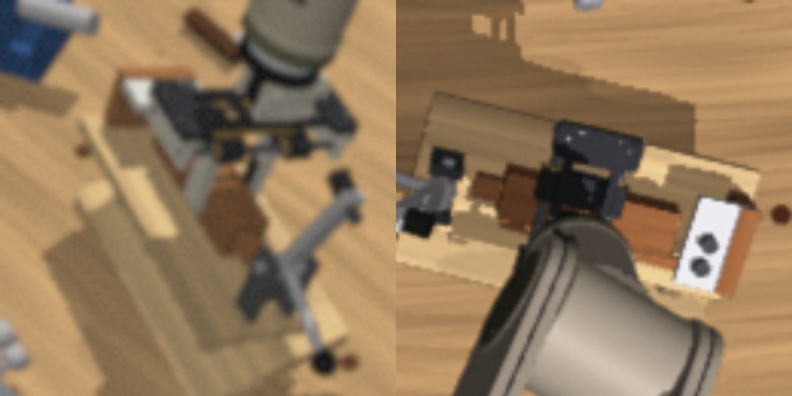

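The blank hangs over the bed with its tongue at crop (487,187) towards the hinge. Its plain end at (680,235) is short of the guide plate. I lower it gently.

```bash
python3 -m handwheel '[[1,0,0.002,0.01,-0.001,0,0],[1,0,0.002,0.018,-0.001,0,0],[1,0,0.002,0.022,-0.001,0,0],[1,0,0.002,0.024,-0.001,0,0],[1,0,0.002,0.026,-0.001,0,0]]' 40; python3 -c "
from h import *
s=where();print(s['force']@M)"; python3 -m handwheel '[[1,0,0,0.002,0,0,0],[1,0,0,0.003,0,0,0]]' 40;  python3 -c "
from h import *
s=where();print(s['force']@M)"
```

```text
t: 16.05
tool_pos: [0.5567, -0.2184, 0.1068]
orientation: [2.171, 1.581, 0.422]
force: [-47.0, 15.3, 42.0]
opening: 0.0415
gripper_force: 40.0
t 16.05 g [ 0.5544 -0.2176  0.1112] bed mm [17.1 55.8 36.3] F [-47.   15.3  42. ] op 0.0415 gf 40.01130312681198 q [-0.52 -0.22  2.16  0.16  0.69 -0.31]
misorient to BT [0.001 0.    0.003]
[-2.18235478e+01 -5.25969580e-03  6.11253639e+01]
t: 16.3
tool_pos: [0.5581, -0.219, 0.1043]
orientation: [2.171, 1.58, 0.422]
force: [-47.2, 15.0, 41.6]
opening: 0.0415
gripper_force: 40.0
t 16.3 g [ 0.5557 -0.2182  0.1087] bed mm [17.1 55.7 33.4] F [-47.2  15.   41.6] op 0.0415 gf 40.011349618434906 q [-0.52 -0.21  2.16  0.16  0.69 -0.31]
misorient to BT [0.001 0.    0.003]
[-22.130376    -0.33227271  60.75598511]
```

```bash
python3 -m handwheel '[[0.05,0,0,-0.004,0,0,0],[-0.1,0,0,-0.008,0,0,0],[-0.18,0,0,-0.008,0,0,0],[-0.18,0,0,-0.008,0,0,0]]' 40; python3 -c "
from h import *
s=where();print(s['force']@M)"; python3 -m handwheel '[[-0.18,0,-0.003,0,0,0,0],[-0.18,0,-0.006,0,0,0,0],[-0.18,0,-0.009,0,0,0,0],[-0.18,0,-0.011,0,0,0,0],[-0.18,0,-0.011,0,0,0,0]]' 40;  python3 -c "
from h import *
s=where();print(s['force']@M)"
```

```text
t: 16.8
tool_pos: [0.5553, -0.2179, 0.1095]
orientation: [2.17, 1.577, 0.424]
force: [-0.2, 0.4, 0.3]
opening: 0.0548
gripper_force: 0.0
t 16.8 g [ 0.553  -0.2172  0.1138] bed mm [17.1 55.8 39.3] F [-0.2  0.4  0.3] op 0.0548 gf 0.0 q [-0.52 -0.23  2.16  0.16  0.7  -0.31]
misorient to BT [0.003 0.    0.001]
[-0.12304877  0.27900819  0.39545352]
t: 17.42
tool_pos: [0.546, -0.215, 0.1038]
orientation: [2.171, 1.577, 0.424]
force: [-0.6, -0.7, 0.3]
opening: 0.0549
gripper_force: 0.0
t 17.425 g [ 0.5436 -0.2142  0.1081] bed mm [ 5.7 55.7 39.3] F [-0.6 -0.7  0.3] op 0.0549 gf 0.0 q [-0.53 -0.25  2.19  0.17  0.69 -0.32]
misorient to BT [0.003 0.001 0.001]
[-0.13843581 -0.87298497  0.38998753]
```

```bash
python3 -m handwheel '[[0.08,0,0,0,0,0,0],[0.2,0,0,0,0,0,0],[0.2,0,0,0,0,0,0],[0.2,0,0,0,0,0,0]]' 12;  python3 - <<'E'
from h import *
s=where();print(s['force']@M)
from plant import robot
for n in("scene","top"):
    p=robot.read_camera(n);f=cv2.cvtColor(p["frame"],cv2.COLOR_RGB2BGR);globals()[n]=f
i=np.hstack([cv2.resize(scene[90:220,140:270],None,fx=3.05,fy=3.05),cv2.resize(top[125:255,310:440],None,fx=3.05,fy=3.05)])
cv2.imwrite("pics/c4.png",i)
E
```

```text
t: 17.92
tool_pos: [0.5463, -0.2151, 0.1041]
orientation: [2.17, 1.577, 0.424]
force: [-1.1, 0.6, 2.1]
opening: 0.042
gripper_force: 12.0
t 17.925 g [ 0.5439 -0.2143  0.1085] bed mm [ 6.2 55.7 39.4] F [-1.1  0.6  2.1] op 0.042 gf 11.983673125505447 q [-0.53 -0.25  2.19  0.17  0.69 -0.32]
misorient to BT [0.003 0.001 0.001]
[0.0101963  0.28254585 2.41424989]
```

View pics/c4.png

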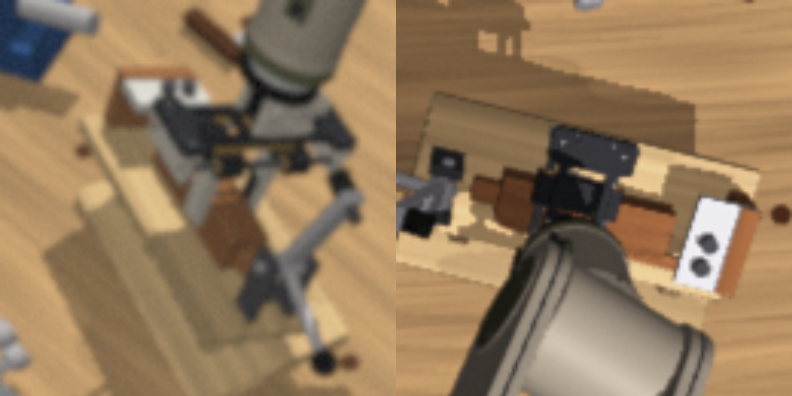

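The blank is still flat and in line, with its plain end just short of the guide plate. I test for the ledge next.

```bash
python3 -m handwheel '[[0.2,0,-0.002,0,0,0,0],[0.2,0,-0.004,0,0,0,0],[0.2,0,-0.004,0,0,0,0]]' 25;  python3 -c "
from h import *
s=where();print(s['force']@M)"
```

```text
t: 18.4
tool_pos: [0.5439, -0.2145, 0.103]
orientation: [2.169, 1.575, 0.426]
force: [7.6, -1.9, -1.9]
opening: 0.0419
gripper_force: 25.0
t 18.4 g [ 0.5415 -0.2137  0.1073] bed mm [ 3.5 55.5 39.7] F [ 7.6 -1.9 -1.9] op 0.0419 gf 24.99112218618393 q [-0.53 -0.26  2.2   0.17  0.69 -0.32]
misorient to BT [0.006 0.001 0.   ]
[ 5.81941218  0.50048049 -5.51432914]
```

```bash
python3 -m handwheel '[[0.2,-0.008,0,0,0,0,0],[0.2,-0.016,0,0,0,0,0],[0.2,-0.024,0,0,0,0,0],[0.2,-0.032,0,0,0,0,0],[0.2,-0.036,0,0,0,0,0],[0.2,-0.036,0,0,0,0,0]]' 25;  python3 -c "
from h import *
s=where();print(s['force']@M)"; python3 -m handwheel '[[0.2,-0.003,0,0,0,0,0],[0.2,-0.006,0,0,0,0,0],[0.2,-0.006,0,0,0,0,0]]' 25;  python3 -c "
from h import *
s=where();print(s['force']@M)"
```

```text
t: 19.15
tool_pos: [0.5326, -0.2487, 0.103]
orientation: [2.17, 1.575, 0.426]
force: [5.2, -0.5, 1.8]
opening: 0.0418
gripper_force: 25.0
t 19.15 g [ 0.5302 -0.2479  0.1073] bed mm [ 3.4 19.5 39.8] F [ 5.2 -0.5  1.8] op 0.0418 gf 24.994111955165863 q [-0.62 -0.25  2.19  0.23  0.7  -0.44]
misorient to BT [0.006 0.001 0.   ]
[ 5.3149867   1.13177735 -0.98619142]
t: 19.52
tool_pos: [0.5309, -0.2539, 0.103]
orientation: [2.17, 1.576, 0.426]
force: [5.5, 1.5, 1.4]
opening: 0.0417
gripper_force: 25.0
t 19.525 g [ 0.5285 -0.2532  0.1073] bed mm [ 3.3 14.  39.8] F [5.5 1.5 1.4] op 0.0417 gf 24.99910980463028 q [-0.63 -0.24  2.19  0.24  0.7  -0.46]
misorient to BT [0.005 0.    0.   ]
[ 4.81242182  3.0954173  -1.15708138]
```

```bash
python3 -m handwheel '[[0.2,-0.002,0,0,0,0,0],[0.2,-0.004,0,0,0,0,0],[0.2,-0.004,0,0,0,0,0]]' 25;  python3 -c "
from h import *
s=where();print(s['force']@M)"; python3 -m handwheel '[[0.2,-0.002,0,0,0,0,0],[0.2,-0.004,0,0,0,0,0],[0.2,-0.004,0,0,0,0,0]]' 25;  python3 -c "
from h import *
s=where();print(s['force']@M)"
```

```text
t: 19.9
tool_pos: [0.53, -0.2566, 0.1029]
orientation: [2.17, 1.577, 0.428]
force: [8.9, 8.0, 2.6]
opening: 0.0419
gripper_force: 25.0
t 19.9 g [ 0.5276 -0.2558  0.1073] bed mm [ 3.3 11.2 39.7] F [8.9 8.  2.6] op 0.0419 gf 25.002252459526062 q [-0.64 -0.24  2.19  0.25  0.71 -0.48]
misorient to BT [ 0.005 -0.002  0.001]
[ 6.42515768 10.34482657 -0.75227639]
t: 20.27
tool_pos: [0.5296, -0.2576, 0.1029]
orientation: [2.17, 1.58, 0.433]
force: [14.0, 22.7, 8.0]
opening: 0.0417
gripper_force: 25.0
t 20.275 g [ 0.5272 -0.2569  0.1072] bed mm [ 3.3 10.  39.7] F [14.  22.7  8. ] op 0.0417 gf 24.99754160642624 q [-0.65 -0.24  2.18  0.26  0.71 -0.49]
misorient to BT [ 0.005 -0.006  0.001]
[ 9.47736276 25.93710575  3.81225257]
```

The blank is home: 26 N against the stop and 9 N against the ledge. I release it and retract.

```bash
python3 -m handwheel '[[-0.2,0.001,0,0,0,0,0],[-0.5,0.001,0,0,0,0,0],[-1,0.001,0,0,0,0,0],[-1,0.001,0,0,0,0,0],[-1,0.001,0,0,0,0,0],[-1,0.001,0,0,0,0,0],[-1,0.001,0,-0.04,0,0,0],[-1,0.001,0,-0.09,0,0,0],[-1,0.001,0.03,-0.14,0,0,0],[-1,0.001,0.06,-0.2,0,0,0],[-1,0.001,0.08,-0.23,0,0,0],[-1,0.001,0.08,-0.23,0,0,0]]' 25;  python3 - <<'E'
from h import *
from plant import robot
s=where();print(s['force']@M)
for n in("scene","top"):
    p=robot.read_camera(n);f=cv2.cvtColor(p["frame"],cv2.COLOR_RGB2BGR);globals()[n]=f;cv2.imwrite(f"pics/{n}5.png",f)
i=np.hstack([cv2.resize(scene[90:220,140:270],None,fx=3.05,fy=3.05),cv2.resize(top[125:255,310:440],None,fx=3.05,fy=3.05)])
cv2.imwrite("pics/c5.png",i)
E
```

```text
t: 21.78
tool_pos: [0.4849, -0.247, 0.3468]
orientation: [2.163, 1.573, 0.426]
force: [0.0, -0.5, -0.0]
opening: 0.0932
gripper_force: 0.0
t 21.775 g [ 0.4825 -0.2462  0.3511] bed mm [ 85.5   6.4 273.8] F [ 0.  -0.5 -0. ] op 0.0932 gf 0.0 q [-0.69 -0.56  1.97  0.2   1.24 -0.39]
misorient to BT [0.011 0.003 0.002]
[ 0.14029581 -0.50516541 -0.1342875 ]
```

View pics/c5.png

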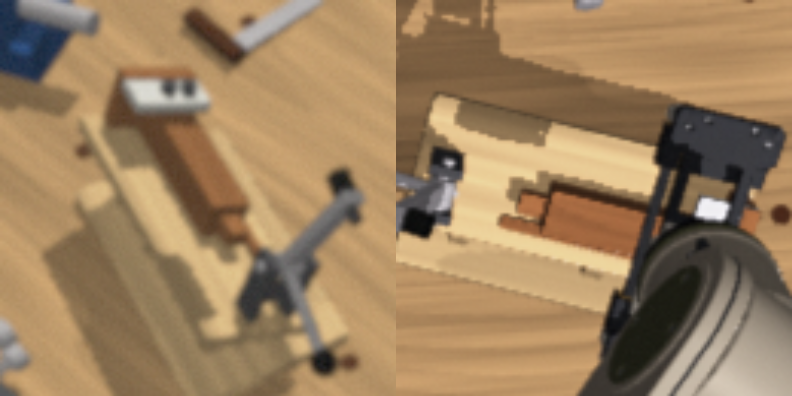

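```bash
cat >> h.py <<'E'
ph=np.radians(15);T15=np.c_[np.cos(ph)*M[:,1]-np.sin(ph)*M[:,2],M[:,0],-np.cos(ph)*M[:,2]-np.sin(ph)*M[:,1]]
E
python3 - <<'E'
from h import *
# ball centroids by darkness
def blob(n,u,v):
    g=cv2.imread(f"pics/{n}5.png",0);y0,x0=int(v)-7,int(u)-7;w=g[y0:y0+15,x0:x0+15]<45
    k,l,st,c=cv2.connectedComponentsWithStats(w.astype(np.uint8));i=1+np.argmax(st[1:,4]);return c[i]+[x0,y0],st[i]
a,sa=blob("scene",245.2,208.7);b,sb=blob("top",316.9,197.8);print(a,sa,b,sb)
b0=np.array([316.9,197.8])
for bb in(b,b0):
    r=least_squares(lambda P:np.r_[proj("scene",P)[0]-a,proj("top",P)[0]-bb],W(5,258,34))
    print(r.x,((r.x-O)@M*1e3).round(1),r.fun.round(2))
print("expected",W(4,258,40))
s=where();print("over",rel(W(45,265,265),T15));
E
```

```text
[245.64516129 208.25806452] [ 5  4  6  7 31] [317.02631579 197.40789474] [ 3  3 11 10 76]
[ 0.56461313 -0.09139982 -0.02276041] [-75.3 179.  -65. ] [-3.95 -0.94 -3.12  2.43]
[ 0.5639879  -0.09145419 -0.02391539] [-76.4 178.7 -65.7] [-3.78 -0.9  -2.99  2.32]
expected [ 0.60448441 -0.02126479  0.10784102]
t 21.875 g [ 0.4812 -0.2452  0.3452] bed mm [ 81.2   6.9 269.5] F [-0.2 -1.1 -0.2] op 0.093 gf 0.0 q [-0.69 -0.56  1.98  0.2   1.24 -0.39]
misorient to BT [0.003 0.001 0.001]
over [0.2568, -0.0359, 0.004, 0.0011, -0.0831, 0.0003]
```

Run:
```python
from h import *
print(proj("top",W(4,258,40)),proj("scene",W(4,258,40)),proj("scene",W(4,258,34)),proj("top",W(4,167,175)))
a=np.array([245.65,208.26])
g=cv2.imread("pics/top5.png",0);u,v=proj("top",W(4,258,40))[0].astype(int)
y0,x0=v-16,u-16;w=(g[y0:y0+33,x0:x0+33]<50).astype(np.uint8)
k,l,st,c=cv2.connectedComponentsWithStats(w);print(st[1:].tolist(),(c[1:]+[x0,y0]).round(1).tolist())
for z in(28,34,40,46):
  for x in (0,4,8):
    print(x,z,proj("scene",W(x,258,z))[0].round(1),proj("top",W(x,258,z))[0].round(1))
```

```text
[[291.20646696 176.63125768]] [[245.27267766 208.29441088]] [[244.47550592 209.70299533]] [[322.29472173 197.62143442]]
[[12, 13, 8, 9, 55]] [[290.2, 176.7]]
0 28 [244.9 210.9] [291.2 177. ]
4 28 [243.7 211.1] [291.6 175.6]
8 28 [242.5 211.3] [291.9 174.3]
0 34 [245.7 209.5] [291.1 177.5]
4 34 [244.5 209.7] [291.4 176.1]
8 34 [243.3 209.9] [291.7 174.8]
0 40 [246.5 208.1] [290.9 178. ]
4 40 [245.3 208.3] [291.2 176.6]
8 40 [244.1 208.5] [291.5 175.3]
0 46 [247.3 206.7] [290.7 178.5]
4 46 [246.1 206.9] [291.  177.1]
8 46 [244.9 207.1] [291.3 175.7]
```

```bash
python3 -m handwheel '[[-1,0.06,-0.01,0,0,-0.02,0],[-1,0.12,-0.02,0,0,-0.04,0],[-1,0.18,-0.03,0,0,-0.06,0],[-1,0.257,-0.036,0.004,0,-0.083,0],[-1,0.257,-0.036,0.004,0,-0.083,0],[-1,0.257,-0.036,0.004,0,-0.083,0],[-1,0.257,-0.036,0.004,0,-0.083,0]]' 25
python3 - <<'E'
from h import *
where();print("mid",rel(W(4,285,133),T15));print("ball",rel(W(4,260,40),T15))
E
```

```text
t: 22.75
tool_pos: [0.5347, 0.0071, 0.3174]
orientation: [2.126, 1.436, 0.13]
force: [0.3, -1.2, -0.4]
opening: 0.0931
gripper_force: 0.0
t 22.75 g [0.5328 0.0091 0.3216] bed mm [ 43.7 264.7 263.9] F [ 0.3 -1.2 -0.4] op 0.0931 gf 0.0 q [ 0.24 -0.37  1.9  -0.51  1.33  0.68]
misorient to BT [0.001 0.262 0.003]
mid [0.0537, -0.0397, 0.1211, 0.0004, 0.0002, 0.0008]
ball [0.0536, -0.0398, 0.2174, 0.0004, 0.0002, 0.0008]
```

```bash
python3 -m handwheel '[[-1,0.0535,-0.04,0.05,0,0,0],[-1,0.0535,-0.04,0.1,0,0,0],[-1,0.0535,-0.04,0.15,0,0,0],[-1,0.0535,-0.04,0.19,0,0,0],[-1,0.0535,-0.04,0.21,0,0,0],[-1,0.0535,-0.04,0.2175,0,0,0],[-1,0.0535,-0.04,0.2175,0,0,0],[1,0.0535,-0.04,0.2175,0,0,0],[1,0.0535,-0.04,0.2175,0,0,0],[1,0.0535,-0.04,0.2175,0,0,0],[1,0.0535,-0.04,0.2175,0,0,0],[1,0.0535,-0.04,0.2175,0,0,0],[1,0.0535,-0.04,0.2175,0,0,0],[1,0.0535,-0.04,0.2175,0,0,0],[1,0.0535,-0.04,0.2175,0,0,0],[1,0.0535,-0.04,0.2175,0,0,0],[1,0.0535,-0.04,0.2175,0,0,0]]' 35
python3 - <<'E'
from h import *
s=where();print(s["force"]@M)
for th in np.arange(1.8,-.01,-.1):
    print(round(th,2),rel(W(4,163.5+100*np.sin(th),68+100*np.cos(th)),T15)[:3])
E
```

```text
t: 24.88
tool_pos: [0.6073, -0.0208, 0.1048]
orientation: [2.128, 1.434, 0.132]
force: [-5.1, 2.9, 2.2]
opening: 0.0244
gripper_force: 35.0
t 24.875 g [ 0.6054 -0.0188  0.109 ] bed mm [  4.7 260.6  41. ] F [-5.1  2.9  2.2] op 0.0244 gf 35.0011146068573 q [ 0.15  0.    1.98 -0.61  0.9   0.86]
misorient to BT [0.002 0.262 0.001]
[-3.9223708   1.14681785  4.77049092]
1.8 [-0.0008, -0.0007, -0.0042]
1.7 [-0.0017, -0.0007, -0.0142]
1.6 [-0.0035, -0.0006, -0.024]
1.5 [-0.0063, -0.0006, -0.0336]
1.4 [-0.01, -0.0006, -0.0429]
1.3 [-0.0146, -0.0006, -0.0518]
1.2 [-0.0201, -0.0006, -0.0601]
1.1 [-0.0264, -0.0006, -0.0679]
1.0 [-0.0335, -0.0006, -0.075]
0.9 [-0.0412, -0.0006, -0.0813]
0.8 [-0.0495, -0.0006, -0.0869]
0.7 [-0.0583, -0.0006, -0.0915]
0.6 [-0.0676, -0.0006, -0.0953]
0.5 [-0.0772, -0.0006, -0.0982]
0.4 [-0.087, -0.0006, -0.1]
0.3 [-0.097, -0.0006, -0.1009]
0.2 [-0.107, -0.0006, -0.1008]
0.1 [-0.1169, -0.0006, -0.0997]
-0.0 [-0.1267, -0.0006, -0.0976]
```

Ball gripped (24.4 mm opening). I lead it back along the arc, first to about 0.3 rad.

```bash
python3 -m handwheel '[[1,-0.001,0,-0.004,0,0,0],[1,-0.002,0,-0.014,0,0,0],[1,-0.0035,0,-0.024,0,0,0],[1,-0.006,0,-0.0335,0,0,0],[1,-0.010,0,-0.043,0,0,0],[1,-0.0145,0,-0.052,0,0,0],[1,-0.020,0,-0.060,0,0,0],[1,-0.0265,0,-0.068,0,0,0],[1,-0.0335,0,-0.075,0,0,0],[1,-0.041,0,-0.0815,0,0,0],[1,-0.0495,0,-0.087,0,0,0],[1,-0.0585,0,-0.0915,0,0,0],[1,-0.0675,0,-0.0955,0,0,0],[1,-0.077,0,-0.098,0,0,0],[1,-0.087,0,-0.100,0,0,0],[1,-0.097,0,-0.101,0,0,0],[1,-0.097,0,-0.101,0,0,0]]' 35
python3 - <<'E'
from h import *
s=where();print(s["force"]@M)
for th in (.3,.2,.15,.1,.05,.0):
    print(round(th,2),rel(W(4,163.5+100*np.sin(th),68+100*np.cos(th)),T15)[:3])
E
```

```text
t: 27.0
tool_pos: [0.5266, -0.0679, 0.2119]
orientation: [2.128, 1.431, 0.128]
force: [-14.9, 0.2, 1.0]
opening: 0.0208
gripper_force: 33.9
t 27.0 g [ 0.5248 -0.0659  0.2161] bed mm [  4.4 190.8 164.7] F [-14.9   0.2   1. ] op 0.0208 gf 33.85438375174999 q [ 0.07 -0.4   2.12 -0.5   1.08  0.61]
misorient to BT [ 0.001  0.265 -0.   ]
[-11.80729468  -4.4595955    7.99020867]
0.3 [0.0025, -0.0004, 0.0005]
0.2 [-0.0075, -0.0004, 0.0007]
0.15 [-0.0125, -0.0004, 0.0011]
0.1 [-0.0175, -0.0004, 0.0018]
0.05 [-0.0224, -0.0004, 0.0028]
0.0 [-0.0272, -0.0004, 0.004]
```

```bash
python3 -m handwheel '[[1,-0.006,0,0.0005,0,0,0],[1,-0.012,0,0.001,0,0,0],[1,-0.018,0,0.002,0,0,0],[1,-0.023,0,0.003,0,0,0],[1,-0.023,0,0.003,0,0,0]]' 35
python3 - <<'E'
from h import *
from plant import robot
s=where();print(s["force"]@M)
for n in("scene","top"):
    p=robot.read_camera(n);f=cv2.cvtColor(p["frame"],cv2.COLOR_RGB2BGR);globals()[n]=f;cv2.imwrite(f"pics/{n}6.png",f)
i=np.hstack([cv2.resize(scene[90:220,140:270],None,fx=3.05,fy=3.05),cv2.resize(top[125:255,310:440],None,fx=3.05,fy=3.05)])
cv2.imwrite("pics/c6.png",i)
E
```

```text
t: 27.62
tool_pos: [0.5192, -0.0899, 0.2159]
orientation: [2.126, 1.43, 0.13]
force: [-8.0, -3.1, 1.1]
opening: 0.0001
gripper_force: 3.8
t 27.625 g [ 0.5173 -0.0879  0.22  ] bed mm [  6.2 167.6 168.3] F [-8.  -3.1  1.1] op 0.0001 gf 3.8168446719646454 q [ 0.01 -0.45  2.15 -0.48  1.07  0.55]
misorient to BT [ 0.004  0.265 -0.   ]
[-5.17276115 -5.44713936  4.22446583]
```

```bash
python3 -m handwheel '[[1,-0.004,0,0.001,0,0,0],[1,-0.008,0,0.002,0,0,0],[1,-0.012,0,0.003,0,0,0],[1,-0.016,0,0.004,0,0,0],[1,-0.02,0,0.005,0,0,0],[1,-0.024,0,0.006,0,0,0],[1,-0.03,0,0.008,0,0,0],[1,-0.03,0,0.008,0,0,0]]' 35
python3 - <<'E'
from h import *
from plant import robot
s=where();print(s["force"]@M)
for n in("scene","top"):
    p=robot.read_camera(n);f=cv2.cvtColor(p["frame"],cv2.COLOR_RGB2BGR);globals()[n]=f
    print([(round(r["conf"],2),r["rect"]) for r in robot.regions_of(p,"hold_arm")])
i=np.hstack([cv2.resize(scene[90:220,140:270],None,fx=3.05,fy=3.05),cv2.resize(top[125:255,310:440],None,fx=3.05,fy=3.05)])
cv2.imwrite("pics/c7.png",i)
for th in(.07,.25): print(th,proj("scene",W(4,163.5+100*np.sin(th),68+100*np.cos(th))),proj("top",W(4,163.5+100*np.sin(th),68+100*np.cos(th))))
E
```

```text
t: 28.72
tool_pos: [0.5105, -0.1177, 0.2147]
orientation: [2.126, 1.432, 0.134]
force: [-0.5, 0.5, 0.1]
opening: 0.0003
gripper_force: 0.0
t 28.725 g [ 0.5086 -0.1157  0.2189] bed mm [  5.9 138.5 167.1] F [-0.5  0.5  0.1] op 0.0003 gf 0.0 q [-0.07 -0.49  2.18 -0.44  1.04  0.46]
misorient to BT [0.004 0.262 0.   ]
[-0.51917922  0.33231649  0.39215251]
[(0.79, [211.4, 140.1, 252.7, 179.8])]
[(0.69, [203.2, 150.5, 219.9, 204.6]), (0.64, [318.6, 181.3, 367.5, 205.2])]
0.07 [[247.41234947 152.14636315]] [[320.99812321 196.51054057]]
0.25 [[250.19184554 157.64677011]] [[314.11636116 194.53724648]]
```

```bash
python3 -m handwheel '[[1,-0.01,0,-0.03,0,0,0],[1,-0.02,0,-0.075,0,0,0],[1,-0.03,0.01,-0.11,0,0,0],[1,-0.04,0.04,-0.14,0,0,0],[1,-0.04,0.08,-0.16,0,0,0],[1,-0.04,0.08,-0.16,0,0,0],[1,-0.04,0.08,-0.16,0,0,0]]' 35
python3 - <<'E'
from h import *
from plant import robot
s=where()
for n in("scene","top"):
    p=robot.read_camera(n);f=cv2.cvtColor(p["frame"],cv2.COLOR_RGB2BGR);globals()[n]=f
    print([(round(r["conf"],2),r["rect"]) for r in robot.regions_of(p,"hold_arm")])
i=np.hstack([cv2.resize(scene[90:220,140:270],None,fx=3.05,fy=3.05),cv2.resize(top[125:255,310:440],None,fx=3.05,fy=3.05)])
cv2.imwrite("pics/c8.png",i)
E
```

```text
t: 29.8
tool_pos: [0.498, -0.1101, 0.3958]
orientation: [2.127, 1.435, 0.132]
force: [0.3, 1.0, -1.2]
opening: 0.0007
gripper_force: 0.0
t 29.8 g [ 0.496  -0.1081  0.4   ] bed mm [ 84.1 141.9 331.1] F [ 0.3  1.  -1.2] op 0.0007 gf 0.0 q [-0.05 -0.56  1.89 -0.39  1.37  0.33]
misorient to BT [0.001 0.261 0.001]
[(0.57, [212.1, 138.1, 250.2, 178.8]), (0.47, [184.6, 250.5, 236.4, 301.9])]
[(0.45, [349.7, 190.9, 370.3, 204.0])]
```

View pics/c8.png

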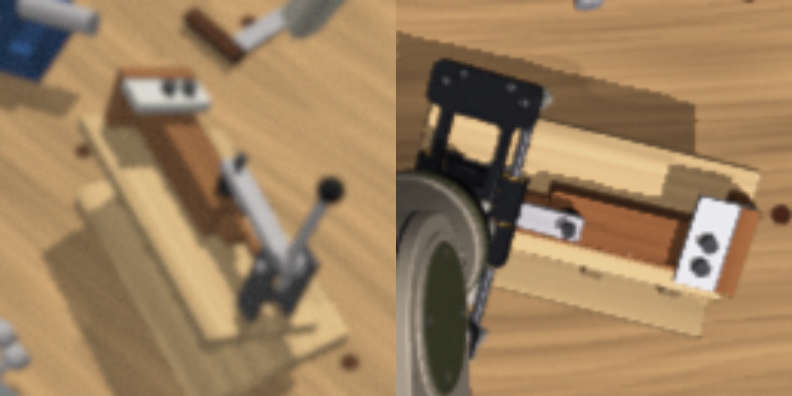

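The arm is down with its foot on the blank at crop (568,225). The blank lies as seated, with its shoulder corner still at (553,187). The robot is clear of everything, so I hand in.

```bash
python3 -c "
from plant import robot
print(robot.close_job())"
```

```text
the job is handed in; nothing more can be done
None
```

I handed the job in at about 30 s of the 72 s: the last pictures show the blank seated under the drill guide with its tongue towards the hinge, the hold-down arm resting on it and the robot clear. The foot's pressing force was not measured, and no verdict came back. The gripper lost the arm's ball near the end, so I eased the arm down the last stretch with closed fingers.

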